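Start the screw-in display post and set out the cheese block

TASK

Start the screw-in display post in its wooden plinth: grip its platform, push it firmly down and, while pushing, turn it clockwise (seen from above) about a quarter turn so that its thread bites and the post stays down when you let go. Then lay the larger of the two plain yellow cheese blocks that lie beside the plinth flat on the middle of the platform, lengthwise along it, and let go. Leave the other cheeses on the deck where they are.

Things in the scene. Friction and masses are not known exactly. Their poses are not given: they have to be found in the camera images.
- plinth: Fixed wooden block, 130 x 130 x 60 mm high, standing on the deck with a round pilot hole (steel mouth ring, 55 mm across) in the middle of its top. Origin: centre of its underside. The display post stands in the hole and cannot be lifted out.
- post_top (a point): Centre of the flat top of the post's platform. x runs along the platform's length, y across it, z up. The platform is a light wood board 130 mm long, 50 mm wide, 22 mm thick on a round wooden stem (44 mm at the widest, with a coarse steel wood-screw thread below); its top stands 154 mm above the deck at the start, its underside 22 mm lower, and 72 mm of free height separates underside and plinth. It is gripped across its 50 mm width.
- post_depth (a joint): How far the post has gone down into the plinth, m: 0 at the start (sprung up by the uncut wood), stop at 0.024. Pushing it down takes about 6 N at first, 11 N at 0.012 and 13 N at 0.018; unless the thread has bitten it comes back up when let go. The thread can bite only while the post is held 0.013 or deeper: press it down straight by about 0.018 to 0.020 without turning it, then turn.
- post_turn (a joint): How far the post has been turned clockwise seen from above, rad; 0 to 0.2 at the start, end stop at 2.2. Turning takes about 0.15 N m. Held down, the thread catches from 0.4 on and then holds the post at a depth of at least about 0.012 + 0.004 x (turn - 0.4). At a turn of 1.2 or more it has bitten and keeps the post down. It does not turn back by itself.
- pepato: The larger of two plain pale yellow cheese blocks beside the plinth, loose, 58 x 105 x 52 mm high, about 0.33 kg; it lies flat. Origin: centre of its underside; x is its 58 mm width (grip it across this), y its 105 mm length, z up.
- butter_piece: Bystander: the small plain yellow block (butter), 45 x 63 x 22 mm high; it lies on one side of the plinth and the large block on the other, either way round. Origin: centre of its underside. Leave it.
- scamorza_2: Bystander: loose pear-shaped yellow cheese, 58 mm across, 73 mm high, behind the plinth. Origin: centre of its underside. Leave it.
- caciotta_small: Bystander: loose small round cheese, about 100 mm across, 46 mm high, at the back. Origin: centre of its underside. Leave it.

How it is judged:
On the way:
1. the post is pushed in and turned until its thread has bitten: it stays at least 13 mm down, at a turn of at least 1.1 rad, with the fingers off it (value of joint post_depth above 0.013 m and value of joint post_turn above 1.1 rad and contact force between the fingers and plinth below 0.2 N), for 0.3 s.
At the end, for the whole second after the job is handed in: The post's thread has bitten (post at least 13 mm down, turned to at least 1.1 rad), and the larger plain yellow cheese block lies at rest and flat (within 0.15 rad) on the post's platform, its centre within 25 mm of the platform's centre and its length within 0.4 rad of the platform's length (value of joint post_depth above 0.013 m and value of joint post_turn above 1.1 rad and horizontal distance between pepato and post_top below 0.025 m and z of pepato in the frame of post_top between -0.006 and 0.008 m and angle between pepato's own z axis and vertical below 0.15 rad and angle between the y axis of pepato and the x axis of post_top, either way round below 0.4 rad and contact force between pepato and plinth above 0.3 N and linear speed of pepato below 0.02 m/s); the robot touches nothing.
It fails at once if another loose cheese on the deck is shifted by more than 30 mm (distance of any of butter_piece, scamorza_2, caciotta_small from where it was at the start of the episode above 0.03 m).
It also fails if it takes over 53 s, if anything falls off the work surface, if the arm or the gripper's body presses on something with over 40 N, if the wrist force passes 120 N, or if a joint passes its speed limit or range.

ROBOT

A 6-joint arm with a two-finger parallel gripper is mounted at the origin on a cart in front of the work surface, level with it; the furniture and walls round the work are solid. World frame = base frame: x ahead of the robot, y to its left, z up, the work surface at z = 0. Lengths are in m, angles in rad, forces in N, time in s.
With the tool pointing down it reaches from about 0.275 to 0.725 m from the base axis. Payload 5.6 kg.
Tool frame: the origin (TCP) lies at the very end of the fingers, on their centre line; the grasp point (between the pads) lies 19 mm behind it; x points along the fingers, y is the direction in which the jaws open and shut, and the axes are right-handed (so a half turn about x gives the same grasp; the last joint's range is limited). The gripper opens to 85 mm and grips with 20 to 120 N. Pads are 22 mm wide; open, the fingers measure 114 mm over their backs; the gripper's body (76 mm by 85 mm) begins 54 mm behind the grasp point. The pads swing forward as they close: fully open they stand 13 mm farther back than shut.
Start: joints at [-1.006, 0.255, 0.108, 0, -1.424, -0.285], TCP at [0.152, -0.529, 0.205] pointing down, gripper open.
Joint ranges: [-2.95, 2.95], [-1.21, 1.97], [-1.09, 1.5], [-2.87, 1.71], [-2.94, -0.07], [-3.05, 3.05]. Speed limits (rad/s): [2.57, 2.57, 3.14, 3.14, 3.14, 3.14].

INTERFACE

Orientations are given as a unit quaternion [x, y, z, w].
In Python, from station import ctrl gives the robot as it stands.
- The arm moves only by the shell command python3 -m inch 'ROWS' [FORCE]. ROWS is JSON, a list of rows, each a list of 3 entries, a list of its own where there are three numbers: the shift along the tool's x, y, z in cm, then the turn about the tool's x in degrees, then the closure, from 0 (fully open) to 1 (shut). In form: [[[dx, dy, dz], twist, gripper], ...]. A call has 1 to 10 rows; each row is the pose to reach, as a shift and turn from the pose commanded when the call began, along the tool's axes at that moment; what a row does not reach only later rows make up. A row lasts 1/8 s, in which the tool goes at most 62.5 mm and 10.7 degrees, less where a joint would pass 70% of its speed; a pose out of reach is approached as far as the arm can. A call with a gripper value outside its range is refused whole. The fingers move at their own pace and stop on an object; FORCE is the grip in N (left out, the last holds). Time passes only in rows, so rows that repeat a pose let the fingers close. It gives the time, the measured TCP pose, the force and the opening at its end, in the units of the state.
- ctrl.state(): the state, without advancing time (a new reading comes with each control period).
- ctrl.snapshot(name): name is "scene" or "top" or "wrist"; returns (picture, depth): 420x560x3 uint8, blue, green, red; 420x560 float32, m along the optical axis (not along the pixel's ray), 0 where there is no reading.
- ctrl.camera_model(name): a dict with "fovy" (degrees; the focal length in pixels is half the picture's height over the tangent of half this angle, whatever the lens; pixels are square), "cx", "cy" (the principal point, pixels), "camera_from_world" (4x4, takes a point from world to camera coordinates). Camera axes: x right, y up, looking along -z (the intrinsics and any distortion apply to the point x, -y, -z); pixel columns grow to the right and rows downward; lengths in m; the calibration is good to about 2 mm. A picture is of the moment at which its call begins: read the wrist's pose just before it. camera_model takes no time and is no camera call; for the wrist camera it gives the pose at the moment of the call.
- ctrl.job_done(): hands the job in, once; it reports no verdict.
Trained networks look in the newest picture that a camera, given by its name, has taken for a name from the list of things; names that differ only in an ending like _2 or _b are one class to them, and where a whole thing is asked for, a point or a joint stands for the part that bears it (a point fixed in the world has none). Each returns a list of dicts, best first, with "confidence" (0 to 1); they miss things now and then, are a little off and sometimes report something else, mostly with a low value. They report only what shows in the picture. A call takes as long as a camera call.
- ctrl.cut_out(label, camera): "mask" (420x560 bool, what is visible of it) and "point" ([column, row] in pixels, amid what is visible of it).
- ctrl.pinpoint(label, camera): "point" ([column, row] in pixels: a listed point, or the origin of a listed thing).
The state is a dict: "time": time; "q": joint angles; "qvel": joint speeds; "joint_torque": joint torques, N m; "tcp_pos": TCP position; "tcp_rot": TCP orientation; "force": force on the tool from outside, world axes, zero at the start; "moment": the same for the moment, N m; "gripper_width": finger opening in m.
Only numpy, scipy, OpenCV 4.12 (cv2) and the standard library are available. Lean on these libraries where they do the work, as an engineer would, in place of code of your own. Each camera call takes 0.05 s, during which the arm holds its last target.

## Working session

There is one attempt and no reset: what is moved stays moved. The work goes in short steps, Python scripts to look and compute and a shell command to move; the robot and the scene stay as the last step left them, time stands still between calls to the robot, and variables do not carry over. Pictures are saved under pics/ and viewed, and the job is handed in when it is done.

```bash
ls; mkdir -p pics; python3 - <<'E'
from station import ctrl
import cv2,numpy as np
s=ctrl.state(); print({k:np.round(v,3).tolist() for k,v in s.items()})
for n in("scene","top"):
    im,d=ctrl.snapshot(n); cv2.imwrite(f"pics/{n}0.png",im); m=ctrl.camera_model(n); print(n,m)
E
```

```text
pics
{'time': 0.0, 'q': [-1.006, 0.256, 0.107, -0.001, -1.424, -0.285], 'qvel': [-0.001, -0.001, -0.001, 0.0, 0.0, -0.001], 'joint_torque': [0.0, -38.663, 23.794, 5.365, -0.006, -0.0], 'tcp_pos': [0.152, -0.528, 0.204], 'tcp_rot': [-0.098, 0.7, 0.099, 0.7], 'force': [0.79, -0.159, 0.728], 'moment': [-0.023, -0.035, 0.014], 'gripper_width': 0.085}
scene {'fovy': 57.70584856911487, 'cx': 274.7751768862496, 'cy': 202.24622925231185, 'camera_from_world': array([[-0.8867906 , -0.46154983, -0.02396227,  0.513674  ],
       [ 0.2473583 , -0.51777625,  0.81897596, -0.23977897],
       [-0.39040531,  0.72033292,  0.57332729, -0.71433292],
       [ 0.        ,  0.        ,  0.        ,  1.        ]])}
top {'fovy': 44.72827139562894, 'cx': 274.91182155978686, 'cy': 210.49599218370994, 'camera_from_world': array([[-0.43300145, -0.9013159 ,  0.01180627,  0.24781661],
       [ 0.78068588, -0.36843772,  0.50476055, -0.50334276],
       [-0.45059883,  0.22777904,  0.86317866, -1.09824188],
       [ 0.        ,  0.        ,  0.        ,  1.        ]])}
```

View pics/scene0.png

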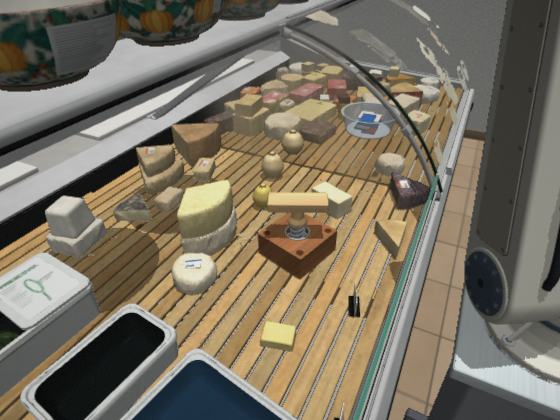

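View pics/top0.png

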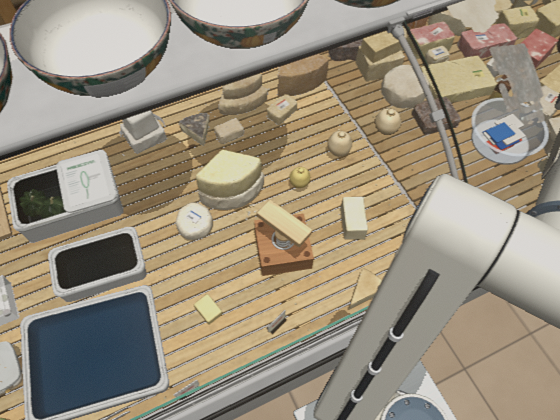

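```bash
cat > h.py <<'E'
from station import ctrl
import cv2,numpy as np
np.set_printoptions(precision=4,suppress=True)
def snap(n):
    cm=ctrl.camera_model(n); im,d=ctrl.snapshot(n); return im,d,cm
def cloud(d,cm):
    f=d.shape[0]/2/np.tan(np.radians(cm['fovy'])/2)
    v,u=np.mgrid[:d.shape[0],:d.shape[1]]
    p=np.stack([(u-cm['cx'])/f*d,-(v-cm['cy'])/f*d,-d],-1)
    T=np.linalg.inv(cm['camera_from_world'])
    w=p@T[:3,:3].T+T[:3,3]; w[d<=0]=np.nan; return w
def proj(p,cm):
    f=210/np.tan(np.radians(cm['fovy'])/2); T=cm['camera_from_world']
    c=np.atleast_2d(p)@T[:3,:3].T+T[:3,3]
    return np.stack([cm['cx']+f*c[:,0]/-c[:,2],cm['cy']-f*c[:,1]/-c[:,2]],-1)
E
python3 - <<'E'
from h import *
for n in("top","scene"):
    im,d,cm=snap(n); w=cloud(d,cm); np.save(f"w_{n}.npy",w)
    for l in("pepato","butter_piece","post_top","plinth","scamorza_2","caciotta_small"):
        r=ctrl.cut_out(l,n)
        for k in r[:2]:
            m=k['mask']&np.isfinite(w[...,2]); P=w[m]
            if len(P)<5: continue
            z=np.percentile(P[:,2],95)
            t=P[abs(P[:,2]-z)<.006]
            (c,s,a)=cv2.minAreaRect((t[:,:2]*1000).astype(np.float32))
            print(n,l,round(k['confidence'],2),k['point'],m.sum(),'z95',round(z,4),'rect',np.round(c,1),np.round(s,1),round(a,1),'med',np.median(t[:,:2],0))
E
```

```text
top pepato 0.92 [353.3, 218.8] 1030 z95 0.0561 rect [ 509.1 -197.4] [ 55.  102.5] 66.9 med [ 0.5073 -0.1972]
top pepato 0.16 [281.1, 222.6] 1334 z95 0.158 rect [515.7   6.8] [128.9  51.6] 23.9 med [0.5149 0.0059]
top butter_piece 0.56 [206.6, 311.4] 444 z95 0.0259 rect [445.3 242.8] [58.7 40.3] 12.9 med [0.4444 0.2437]
top post_top 0.88 [283.1, 222.2] 1371 z95 0.1579 rect [515.6   6.7] [128.6  51.6] 23.9 med [0.5147 0.0058]
top plinth 0.66 [281.2, 241.5] 3276 z95 0.157 rect [515.7   6.4] [128.7  52.4] 24.8 med [0.5139 0.0061]
top scamorza_2 0.73 [282.7, 221.1] 1296 z95 0.158 rect [515.3   7.1] [128.7  50.6] 25.0 med [0.5143 0.0062]
top scamorza_2 0.67 [300.2, 176.4] 363 z95 0.0681 rect [ 679.1 -124.4] [31.7 28.1] 35.5 med [ 0.6765 -0.1252]
top caciotta_small 0.71 [192.2, 218.4] 1123 z95 0.0477 rect [683. 187.] [82.  80.3] 28.0 med [0.682  0.1881]
scene butter_piece 0.88 [276.3, 336.6] 813 z95 0.0222 rect [445.7 244.4] [60.2 43.2] 16.2 med [0.4446 0.2465]
scene plinth 0.71 [293.4, 237.1] 4657 z95 0.153 rect [516.8   8. ] [127.2  53.3] 25.1 med [0.5148 0.0116]
scene plinth 0.56 [195.7, 271.2] 1496 z95 0.0431 rect [681.1 190.9] [83.8 85.9] 35.9 med [0.678  0.1922]
scene scamorza_2 0.64 [260.9, 194.4] 311 z95 0.065 rect [ 679.3 -119.1] [22.2 16.3] 14.2 med [ 0.6774 -0.1182]
scene caciotta_small 0.75 [194.5, 272.3] 1474 z95 0.0431 rect [681.3 190.7] [84.8 85.6] 31.8 med [0.678 0.192]
scene caciotta_small 0.71 [334.2, 199.9] 748 z95 0.0515 rect [ 508.6 -194. ] [ 53.9 100.9] 66.9 med [ 0.5029 -0.1925]
```

```bash
python3 - <<'E'
from h import *
from scipy.spatial.transform import Rotation as R
s=ctrl.state(); print(R.from_quat(s['tcp_rot']).as_matrix())
for n in("scene","top"):
    w=np.load(f"w_{n}.npy")
    print(n)
    # max height map on grid
    X=np.arange(0,0.9,.05);Y=np.arange(-.7,.5,.05)
    H=np.full((len(X),len(Y)),np.nan)
    for i,x in enumerate(X):
        for j,y in enumerate(Y):
            m=(w[...,0]>=x)&(w[...,0]<x+.05)&(w[...,1]>=y)&(w[...,1]<y+.05)
            if m.any(): H[i,j]=w[m][:,2].max()
    print('y   ',' '.join(f"{int(round(y*100)):4d}" for y in Y))
    for i,x in enumerate(X): print(f"{x:.2f}",' '.join("   ." if np.isnan(h) else f"{int(round(h*100)):4d}" for h in H[i]))
im=cv2.imread('pics/scene0.png'); cv2.imwrite('pics/scene_crop.png',cv2.resize(im[60:360,200:500],None,fx=2,fy=2,interpolation=2))
E
```

```text
[[-0.     -0.2762  0.9611]
 [ 0.      0.9611  0.2762]
 [-1.      0.     -0.    ]]
scene
y     -70  -65  -60  -55  -50  -45  -40  -35  -30  -25  -20  -15  -10   -5    0    5   10   15   20   25   30   35   40   45
0.00  -83  -83  -84  -84  -84    .    .    .    .    .    .    .    .    .    6   13   17    0    .    .    .    .    .    .
0.05  -84  -83  -83  -83  -83  -83  -83  -83  -84  -83    .    .    .    .    5   32   29    0    .    .    .    .    .    .
0.10  -83  -83  -83  -83  -83  -83  -83  -83  -83  -84  -74  -34  -33    0    1   47   34    0    .    .    .    .    .    .
0.15  -83  -83  -83  -83  -83  -83  -83  -83  -83  -83  -74  -74   -1    0   55   54    0   -1    .    .    .    .    .    .
0.20    4    4    4    4    3   -1    1   -1   -1   -1   -1   -1   -1   54   54   -1   -1   -1   -1   -1   -1    .    .    .
0.25    4    3    4   11   11   11   11    8    8    8    8    8    8    8    8    8    8    8    8    8    8    8    .    .
0.30    0    0    0    0   13    0   18    5    5    0    4    4    4    0    0    5    5    0    0    0    1    5    .    .
0.35    0   
[... 3041 characters left out ...]
    1    1    1    1    1    1    1    2    5    5    1    7    7    7    7
0.65    8   42   42   42    1    1   41    1    6    1    5    8    5   13   14   14   14    5    5    1    7    6    2    2
0.70    5   42   43   44   44   44   49   51   51   43   44   56   56   56   56   56   43   56   56   56   56   55   43   43
0.75    6   38   41   43   44   44   44   48   51   49   54   53   44   48   55   56   56   56   44   47   55   56   56   51
0.80    6    7    7    7    1    1    1   44   47   48   50   49   46   46   44   56   56   48   46   46   48   56   56   44
0.85    6    7    7    7    1    1    1    1   44   44    4   48   47   47   48   55   55   49   46   46   48   56   56   44
```

View pics/scene_crop.png

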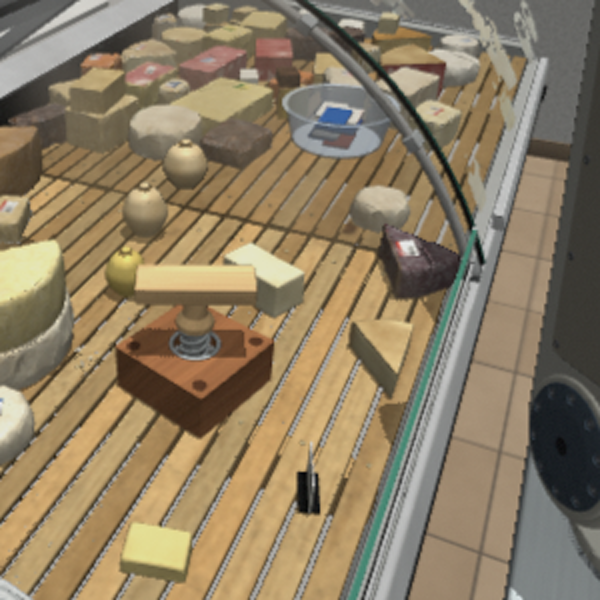

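```bash
cat >> h.py <<'E'
from scipy.spatial.transform import Rotation as R
def go(*wps):
    """wps: (x,y,z,yaw_deg of tool y) -> tool shifts in cm and twist, from present pose"""
    s=ctrl.state(); M=R.from_quat(s['tcp_rot']).as_matrix(); y0=np.degrees(np.arctan2(M[1,1],M[0,1]))
    print('t',round(s['time'],2),'pos',s['tcp_pos'],'yaw',round(y0,1),'tool x',M[:,0],'F',s['force'],'w',round(s['gripper_width'],4))
    for x,y,z,a in wps:
        d=M.T@(np.array([x,y,z])-s['tcp_pos'])*100
        t=-((a-y0+180)%360-180)
        print((x,y,z,a),'->',d.round(2),'twist',round(t,1))
E
python3 -c "
from h import *
go((.16,-.25,.28,106),(.3,-.15,.28,114.5),(.42,-.05,.28,114.5),(.516,.007,.26,114.5))"
```

```text
t 0.8 pos [ 0.1519 -0.5286  0.2054] yaw 106.0 tool x [-0.  0. -1.] F [ 0.6297 -0.4097  0.1061] w 0.0852
(0.16, -0.25, 0.28, 106) -> [-7.46 26.55  8.47] twist 0.0
(0.3, -0.15, 0.28, 114.5) -> [-7.46 32.3  24.69] twist -8.5
(0.42, -0.05, 0.28, 114.5) -> [-7.46 38.59 38.98] twist -8.5
(0.516, 0.007, 0.26, 114.5) -> [-5.46 41.42 49.79] twist -8.5
```

```bash
python3 -m inch '[[[-3,3,1],0,0],[[-7,7,2],0,0],[[-7.5,12,4],0,0],[[-7.5,17,5.5],0,0],[[-7.5,22,7],0,0],[[-7.5,26.5,8.5],0,0],[[-7.5,29,15],-2,0],[[-7.5,31,21],-5,0],[[-7.5,33,26],-8.5,0],[[-7.5,33,26],-8.5,0]]' 80; python3 -c "
from h import *
go((.42,-.05,.26,114.5),(.516,.007,.24,114.5))"
```

```text
time: 2.05
tcp_pos: [0.3127, -0.1372, 0.2797]
tcp_rot: [-0.152, 0.691, 0.153, 0.69]
force: [-1.6, -0.1, 0.3]
gripper_width: 0.0854
t 2.05 pos [ 0.3127 -0.1372  0.2797] yaw 114.9 tool x [-0.0015  0.0005 -1.    ] F [-1.5743 -0.0662  0.3182] w 0.0854
(0.42, -0.05, 0.26, 114.5) -> [ 1.96  3.39 13.41] twist 0.4
(0.516, 0.007, 0.24, 114.5) -> [ 3.95  4.52 24.52] twist 0.4
```

```bash
python3 -m inch '[[[0.5,1,4],0.4,0],[[1,2,8],0.4,0],[[1.5,2.6,12],0.4,0],[[2,3.2,16],0.4,0],[[2.5,3.8,20],0.4,0],[[3,4.5,24.5],0.4,0],[[3,4.5,24.5],0.4,0],[[3,4.5,24.5],0.4,0]]'; python3 -c "
from h import *
im,d,cm=snap('wrist'); cv2.imwrite('pics/w1.png',im); w=cloud(d,cm); s=ctrl.state()
for f in ctrl.cut_out('post_top','wrist')[:2]:
    P=w[f['mask']&np.isfinite(w[...,2])]; z=np.percentile(P[:,2],90); t=P[abs(P[:,2]-z)<.006]
    print(f['confidence'],z,cv2.minAreaRect((t[:,:2]*1000).astype(np.float32)))
print([ (p['confidence'],p['point'],w[int(p['point'][1]),int(p['point'][0])]) for p in ctrl.pinpoint('post_top','wrist')[:2]])
go((.516,.007,.124,114.5))"
```

```text
time: 3.05
tcp_pos: [0.5146, 0.0022, 0.2506]
tcp_rot: [-0.148, 0.692, 0.147, 0.691]
force: [-0.1, -1.2, 0.7]
gripper_width: 0.0856
[(0.63, [276.9, 210.4], array([0.5223, 0.0069, 0.1528]))]
t 3.2 pos [0.5144 0.0023 0.2513] yaw 114.1 tool x [ 0.0014  0.0003 -1.    ] F [-0.0868  0.3512  0.9778] w 0.0852
(0.516, 0.007, 0.124, 114.5) -> [12.73  0.37  0.32] twist -0.4
```

View pics/w1.png

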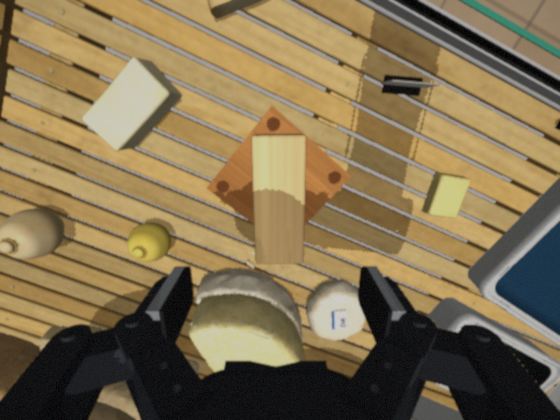

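```bash
python3 -c "
from h import *
im,d,cm=snap('wrist'); w=cloud(d,cm)
for zz,c,r in((.153,(.516,.007),.09),(.052,(.509,-.196),.08)):
    m=(abs(w[...,2]-zz)<.012)&(np.hypot(w[...,0]-c[0],w[...,1]-c[1])<r)
    m=cv2.morphologyEx(m.astype(np.uint8),cv2.MORPH_OPEN,np.ones((3,3)))>0
    P=w[m]; print(len(P),np.median(P[:,2]),cv2.minAreaRect((P[:,:2]*1000).astype(np.float32)))
print(cm)
"
```

```text
6668 0.15317715529689366 ((515.117431640625, 6.7635040283203125), (128.85653686523438, 50.154502868652344), 24.75048828125)
4293 0.05081271156276107 ((507.885498046875, -196.80645751953125), (55.37118911743164, 101.98081970214844), 66.52486419677734)
{'fovy': 71.55695521458613, 'cx': 275.2795241584136, 'cy': 208.9642159244653, 'camera_from_world': array([[-0.4078,  0.9131, -0.0003,  0.2073],
       [-0.864 , -0.386 , -0.3233,  0.5026],
       [-0.2953, -0.1316,  0.9463, -0.2711],
       [ 0.    ,  0.    ,  0.    ,  1.    ]])}
```

```bash
python3 -m inch '[[[3,0.4,0.3],-0.6,0],[[6,0.4,0.3],-0.6,0],[[9,0.4,0.3],-0.6,0],[[11,0.4,0.3],-0.6,0],[[12.7,0.4,0.3],-0.6,0],[[12.7,0.4,0.3],-0.6,0],[[12.7,0.4,0.3],-0.6,0.2],[[12.7,0.4,0.3],-0.6,0.4]]' 80; python3 -c "
from h import *
go((.5155,.007,.124,114.7))"
```

```text
time: 4.25
tcp_pos: [0.5165, 0.0079, 0.1245]
tcp_rot: [-0.151, 0.69, 0.151, 0.691]
force: [-0.0, -0.6, -0.6]
gripper_width: 0.0523
t 4.25 pos [0.5165 0.0079 0.1245] yaw 114.7 tool x [ 0.002   0.0004 -1.    ] F [-0.0119 -0.6221 -0.5523] w 0.0523
(0.5155, 0.007, 0.124, 114.7) -> [ 0.05 -0.04 -0.13] twist 0.0
```

Close at 80 N.

```bash
python3 -m inch '[[[0,0,0],0,1],[[0,0,0],0,1],[[0,0,0],0,1],[[0,0,0],0,1]]' 80; python3 -c "
from h import *
go((.5155,.007,.104,114.7)); print(ctrl.state()['moment'])"
```

```text
time: 4.75
tcp_pos: [0.5185, 0.006, 0.1261]
tcp_rot: [-0.153, 0.689, 0.15, 0.693]
force: [2.2, -4.2, 6.3]
gripper_width: -0.0003
t 4.75 pos [0.5185 0.006  0.1261] yaw 114.7 tool x [ 0.0061 -0.0024 -1.    ] F [ 2.2256 -4.19    6.2758] w -0.0003
(0.5155, 0.007, 0.104, 114.7) -> [ 2.21  0.23 -0.24] twist 0.0
[-1.5768 -0.7636 -0.0245]
```

```bash
python3 -c "
from h import *
for n in('wrist','scene'):
    im,d,cm=snap(n); cv2.imwrite(f'pics/{n}2.png',im if n=='wrist' else cv2.resize(im[120:320,200:420],None,fx=2.5,fy=2.5)); w=cloud(d,cm)
    m=(w[...,2]>.12)&(w[...,2]<.17)&(np.hypot(w[...,0]-.516,w[...,1]-.007)<.1)
    P=w[m]; print(len(P),np.median(P[:,2]),cv2.minAreaRect((P[:,:2]*1000).astype(np.float32)))
"
```

```text
13243 0.1511926849610881 ((515.5112915039062, 6.973114013671875), (129.44589233398438, 50.2935676574707), 24.879131317138672)
1220 0.14978666364777166 ((516.2874145507812, 8.714492797851562), (129.75404357910156, 53.1083984375), 25.13737678527832)
```

View pics/wrist2.png

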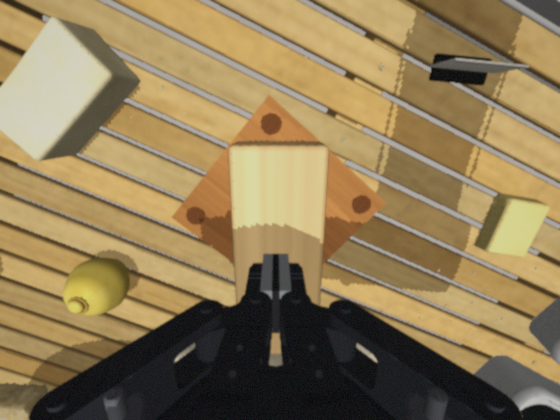

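View pics/scene2.png

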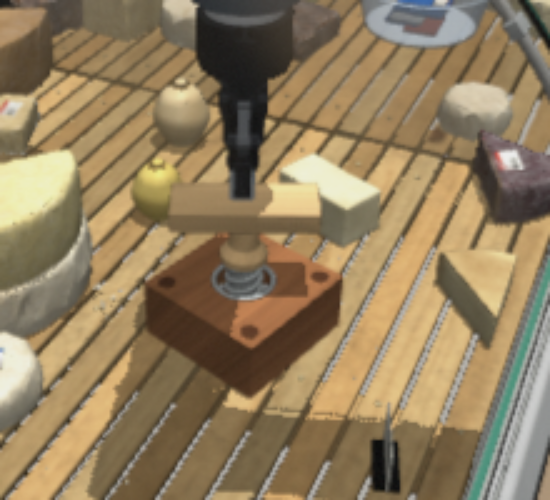

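```bash
python3 -c "
from h import *
print(ctrl.state()['tcp_pos'],ctrl.state()['force'])
im,d,cm=snap('scene'); w=cloud(d,cm)
for v in range(180,206,2):
    print(v,[w[v,u].round(3).tolist() for u in (293,296,298)], im[v,297])
im,d,cm=snap('wrist'); w=cloud(d,cm)
for v in (240,250,258,265,275,290,310): print(v,w[v,268].round(3),w[v,275].round(3),w[v,283].round(3))
print(proj([[.5185,.006,.126]],cm))
"
```

```text
[0.5184 0.0065 0.1261] [ 1.6429 -3.6914  7.4301]
180 [[0.5, 0.065, 0.234], [0.495, 0.061, 0.234], [0.491, 0.061, 0.235]] [38 38 39]
182 [[0.502, 0.06, 0.227], [0.5, 0.052, 0.223], [0.497, 0.048, 0.221]] [38 37 37]
184 [[0.507, 0.05, 0.215], [0.501, 0.049, 0.217], [0.497, 0.048, 0.217]] [25 26 25]
186 [[0.511, 0.041, 0.204], [0.506, 0.037, 0.204], [0.503, 0.035, 0.203]] [29 30 30]
188 [[0.521, 0.021, 0.185], [0.514, 0.02, 0.186], [0.51, 0.018, 0.186]] [28 27 29]
190 [[0.52, 0.022, 0.181], [0.514, 0.019, 0.181], [0.511, 0.017, 0.181]] [30 30 30]
192 [[0.519, 0.023, 0.177], [0.514, 0.02, 0.176], [0.51, 0.019, 0.177]] [26 25 26]
194 [[0.519, 0.023, 0.172], [0.514, 0.02, 0.171], [0.51, 0.018, 0.171]] [25 24 26]
196 [[0.519, 0.024, 0.167], [0.515, 0.017, 0.164], [0.51, 0.019, 0.167]] [29 29 29]
198 [[0.52, 0.021, 0.16], [0.514, 0.019, 0.16], [0.51, 0.018, 0.161]] [36 36 36]
200 [[0.523, 0.016, 0.151], [0.517, 0.014, 0.151], [0.513, 0.011, 0.151]] [ 93 110 121]
202 [[0.52, 0.022, 0.15], [0.514, 0.019, 0.15], [0.51, 0.018, 0.151]] [ 92 128 153]
204 [[0.516, 0.03, 0.151], [0.511, 0.025, 0.15], [0.507, 0.024, 0.151]] [ 89 124 150]
240 [ 0.505 -0.003  0.152] [0.504 0.    0.151] [0.501 0.004 0.152]
250 [ 0.511 -0.001  0.151] [0.509 0.003 0.15 ] [0.507 0.007 0.151]
258 [ 0.51  -0.001  0.161] [0.509 0.003 0.16 ] [0.507 0.006 0.161]
265 [ 0.51  -0.001  0.168] [0.508 0.002 0.168] [0.507 0.006 0.168]
275 [ 0.51  -0.     0.177] [0.509 0.003 0.177] [0.507 0.006 0.177]
290 [ 0.509 -0.     0.189] [0.508 0.003 0.189] [0.507 0.006 0.189]
310 [ 0.508 -0.     0.203] [0.518 0.007 0.189] [0.507 0.005 0.202]
[[273.6759 246.2292]]
```

```bash
python3 -m inch '[[[-2,0,0],0,1],[[-4,0,0],0,1],[[-6,0,0],0,1],[[-6,0,0],0,1]]'; python3 -c "
from h import *
print(ctrl.state()['tcp_pos'],ctrl.state()['force'])
im,d,cm=snap('scene'); w=cloud(d,cm);cv2.imwrite('pics/scene3.png',cv2.resize(im[100:250,220:390],None,fx=4,fy=4))
p=proj([ctrl.state()['tcp_pos']],cm)[0]; print(p)
for v in range(160,206,3): print(v,[w[v,u].round(3).tolist() for u in (293,297)])
"
```

```text
time: 5.45
tcp_pos: [0.5171, 0.0081, 0.1852]
tcp_rot: [-0.151, 0.689, 0.151, 0.692]
force: [-0.3, 0.9, 0.1]
gripper_width: 0.0
[0.5171 0.0081 0.1852] [-0.2869  0.8744  0.1112]
[297.3518 186.0117]
160 [[0.509, 0.046, 0.267], [0.505, 0.037, 0.263]]
163 [[0.523, 0.015, 0.241], [0.511, 0.022, 0.247]]
166 [[0.522, 0.018, 0.236], [0.513, 0.019, 0.239]]
169 [[0.522, 0.017, 0.228], [0.514, 0.017, 0.23]]
172 [[0.522, 0.019, 0.222], [0.514, 0.017, 0.223]]
175 [[0.522, 0.018, 0.215], [0.512, 0.02, 0.218]]
178 [[0.666, -0.289, 0.0], [0.656, -0.298, -0.002]]
181 [[0.66, -0.276, -0.001], [0.648, -0.279, 0.0]]
184 [[0.652, -0.259, -0.0], [0.644, -0.271, -0.005]]
187 [[0.645, -0.245, -0.001], [0.635, -0.251, -0.002]]
190 [[0.643, -0.24, -0.009], [0.627, -0.235, -0.001]]
193 [[0.533, -0.005, 0.154], [0.525, -0.009, 0.153]]
196 [[0.528, 0.004, 0.152], [0.52, 0.002, 0.153]]
199 [[0.523, 0.015, 0.153], [0.515, 0.012, 0.153]]
202 [[0.519, 0.024, 0.152], [0.511, 0.022, 0.153]]
205 [[0.516, 0.031, 0.149], [0.507, 0.03, 0.152]]
```

View pics/scene3.png

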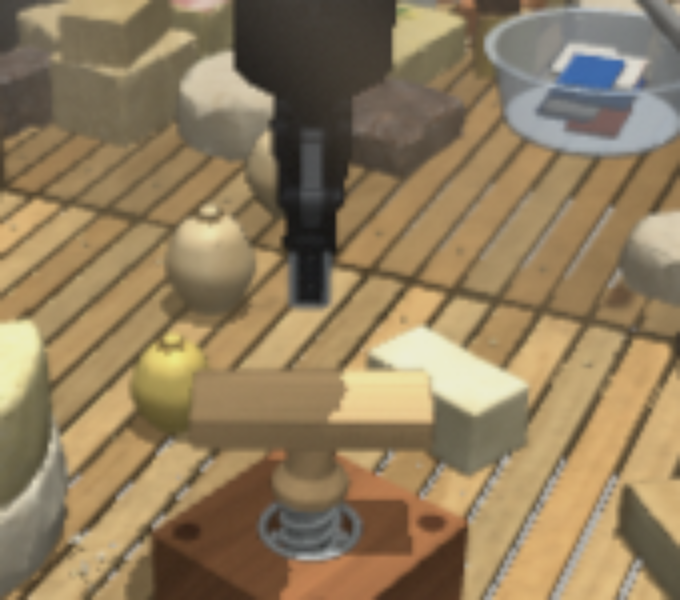

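```bash
python3 -m inch '[[[-1,0,0],0,0.38],[[-1,0,0],0,0.38],[[-1,0,0],0,0.38],[[-1,0,0],0,0.38]]'; python3 -c "
from h import *
s=ctrl.state();print(s['tcp_pos'],s['gripper_width'])
im,d,cm=snap('scene'); w=cloud(d,cm);cv2.imwrite('pics/scene4.png',cv2.resize(im[100:250,220:390],None,fx=4,fy=4))
m=(np.hypot(w[...,0]-.517,w[...,1]-.008)<.07)&(w[...,2]>.17)&(w[...,2]<.3)
P=w[m]
Q=(P[:,:2]-[.517,.008])@np.array([np.cos(np.radians(114.7)),np.sin(np.radians(114.7))])
for a in np.arange(-.06,.06,.006):
    k=(Q>a)&(Q<a+.006)
    if k.any(): print(round(a,3),k.sum(),P[k][:,2].min().round(4),np.percentile(P[k][:,2],5).round(4))
im,d,cm=snap('wrist'); cv2.imwrite('pics/w4.png',im)
"
```

```text
time: 6.0
tcp_pos: [0.5158, 0.0079, 0.193]
tcp_rot: [-0.151, 0.691, 0.151, 0.69]
force: [-0.1, -0.1, -0.4]
gripper_width: 0.0531
[0.5158 0.0079 0.193 ] 0.05307204486091091
-0.03 9 0.2405 0.2407
-0.024 1 0.2428 0.2428
0.024 13 0.2901 0.291
0.03 91 0.2209 0.2211
0.036 94 0.2258 0.2297
0.042 8 0.234 0.2341
0.048 9 0.2771 0.2773
0.054 74 0.2677 0.2687
```

View pics/scene4.png

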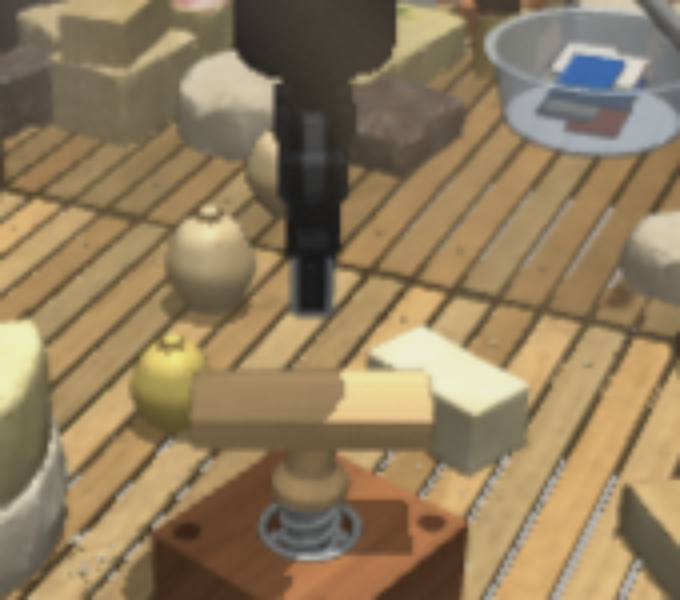

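View pics/w4.png

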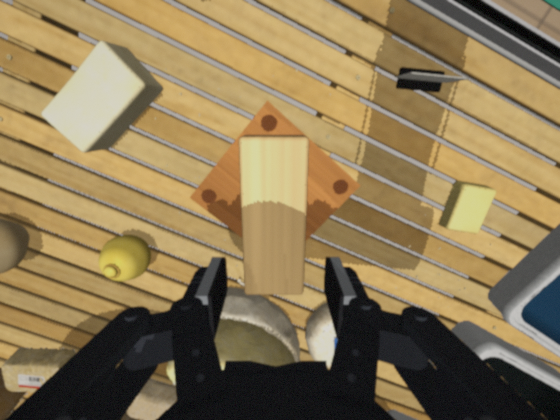

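```bash
python3 -m inch '[[[0,0,0],0,0],[[1,0,0],0,0],[[3,0,0],0,0],[[5,0,0],0,0],[[7,0,0],0,0],[[9,0,0],0,0],[[9.7,0,0],0,0],[[9.7,0,0],0,0],[[9.7,0,0],0,0.3]]' 80; python3 -c "
from h import *
go((.5155,.007,.096,114.7))
im,d,cm=snap('scene'); cv2.imwrite('pics/scene5.png',cv2.resize(im[100:250,220:390],None,fx=4,fy=4))"
```

```text
time: 7.22
tcp_pos: [0.5166, 0.008, 0.0971]
tcp_rot: [-0.152, 0.69, 0.151, 0.691]
force: [-0.2, -0.0, 1.2]
gripper_width: 0.07
t 7.22 pos [0.5166 0.008  0.0971] yaw 114.7 tool x [ 0.0014  0.0001 -1.    ] F [-0.2293 -0.0063  1.1677] w 0.07
(0.5155, 0.007, 0.096, 114.7) -> [ 0.11 -0.04 -0.14] twist 0.0
```

View pics/scene5.png

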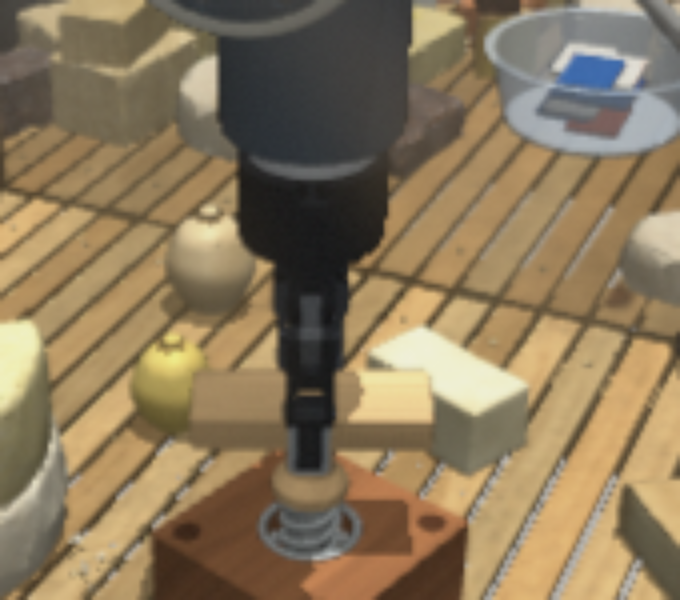

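The fingers now straddle the platform (tip at about (310,465), below its lower edge at row 447). Close.

```bash
python3 -m inch '[[[0,0,0],0,1],[[0,0,0],0,1],[[0,0,0],0,1],[[0,0,0],0,1],[[0,0,0],0,1]]' 90; python3 -c "
from h import *
go((.5155,.007,.076,114.7)); print(ctrl.state()['moment'])"
```

```text
time: 7.9
tcp_pos: [0.5168, 0.0078, 0.0975]
tcp_rot: [-0.152, 0.69, 0.151, 0.691]
force: [-1.0, -1.3, 5.8]
gripper_width: 0.0485
t 7.9 pos [0.5168 0.0078 0.0975] yaw 114.7 tool x [ 0.0022 -0.0001 -1.    ] F [-1.0131 -1.324   5.7887] w 0.0485
(0.5155, 0.007, 0.076, 114.7) -> [ 2.15 -0.01 -0.15] twist 0.0
[-0.1807  0.3321  0.0015]
```

```bash
python3 -m inch '[[[0.4,0,0],0,1],[[0.8,0,0],0,1],[[1.2,0,0],0,1],[[1.6,0,0],0,1],[[2.0,0,0],0,1],[[2.0,0,0],0,1],[[2.0,0,0],0,1]]'; python3 -c "
from h import *
go((.5155,.007,.076,114.7)); print(ctrl.state()['moment'])
im,d,cm=snap('scene'); w=cloud(d,cm); m=(np.hypot(w[...,0]-.516,w[...,1]-.007)<.075)&(abs(w[...,2]-.137)<.025)
r=ctrl.cut_out('post_top','scene'); 
Q=(w[...,:2]-[.516,.007])@np.array([np.cos(np.radians(24.7)),np.sin(np.radians(24.7))]); P=w[m&(abs(Q)>.03)]; print(np.histogram(P[:,2],bins=np.arange(.11,.165,.003)))"
```

```text
time: 8.78
tcp_pos: [0.5171, 0.0078, 0.0786]
tcp_rot: [-0.152, 0.69, 0.151, 0.692]
force: [-3.5, -0.6, 13.1]
gripper_width: 0.0487
t 8.78 pos [0.5171 0.0078 0.0786] yaw 114.8 tool x [ 0.0032 -0.     -1.    ] F [-3.4569 -0.5689 13.1323] w 0.0487
(0.5155, 0.007, 0.076, 114.7) -> [ 0.26 -0.01 -0.18] twist 0.1
[ 0.1849  1.3353 -0.034 ]
(array([  6,  25,  39,  35,  36,  37,  38, 306, 124,   0,   0,   0,   0,
         0,   0,   0,   0,   0]), array([0.11 , 0.113, 0.116, 0.119, 0.122, 0.125, 0.128, 0.131, 0.134,
       0.137, 0.14 , 0.143, 0.146, 0.149, 0.152, 0.155, 0.158, 0.161,
       0.164]))
```

```bash
python3 -m inch '[[[0,0,0],8,1],[[0,0,0],17,1],[[0,0,0],26,1],[[0,0,0],35,1],[[0,0,0],44,1],[[0,0,0],53,1],[[0,0,0],62,1],[[0,0,0],71,1],[[0,0,0],80,1],[[0,0,0],88,1]]'; python3 -m inch '[[[0,0,0],0,1],[[0,0,0],0,1]]';  python3 -c "
from h import *
go((.5155,.007,.076,29)); print(ctrl.state()['moment'])
im,d,cm=snap('top'); w=cloud(d,cm); cv2.imwrite('pics/top6.png',cv2.resize(im[150:300,200:400],None,fx=4,fy=4))
im,d,cm=snap('scene'); cv2.imwrite('pics/scene6.png',cv2.resize(im[100:250,220:390],None,fx=4,fy=4))"
```

```text
time: 10.12
tcp_pos: [0.517, 0.0064, 0.0788]
tcp_rot: [0.372, 0.6, -0.372, 0.603]
force: [-1.9, -3.8, 12.5]
gripper_width: 0.0493
time: 10.38
tcp_pos: [0.517, 0.0064, 0.0788]
tcp_rot: [0.37, 0.601, -0.371, 0.604]
force: [-2.1, -4.0, 12.7]
gripper_width: 0.0489
t 10.38 pos [0.517  0.0064 0.0788] yaw 26.8 tool x [ 0.0029 -0.0027 -1.    ] F [-2.0891 -3.9645 12.6575] w 0.0489
(0.5155, 0.007, 0.076, 29) -> [ 0.28 -0.11 -0.13] twist -2.2
[-1.8254  0.9749 -0.1567]
```

View pics/scene6.png

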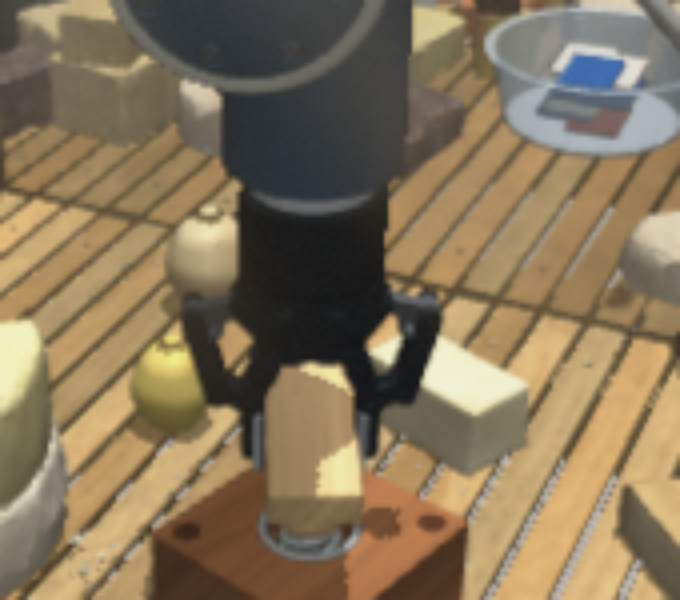

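View pics/top6.png

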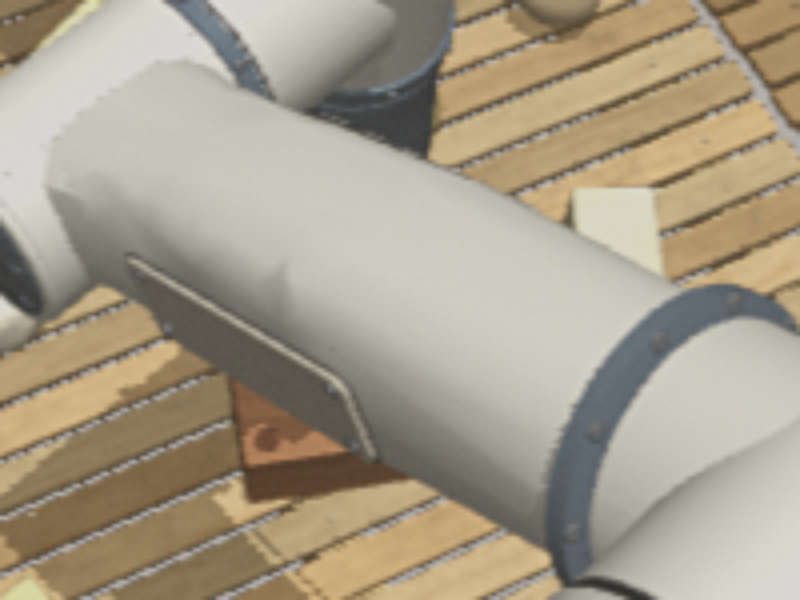

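```bash
python3 -m inch '[[[0,0,0],0,0],[[0,0,0],0,0],[[0,0,0],0,0],[[0,0,0],0,0],[[-3,0,0],0,0],[[-7,0,0],0,0],[[-11,0,0],0,0],[[-14,0,0],0,0],[[-14,0,0],0,0],[[-14,0,0],0,0]]' 40; python3 -c "
from h import *
im,d,cm=snap('wrist'); w=cloud(d,cm); cv2.imwrite('pics/w7.png',im)
for zz,c,r in((.134,(.516,.007),.09),(.052,(.509,-.196),.08)):
    m=(abs(w[...,2]-zz)<.012)&(np.hypot(w[...,0]-c[0],w[...,1]-c[1])<r)
    m=cv2.morphologyEx(m.astype(np.uint8),cv2.MORPH_OPEN,np.ones((3,3)))>0
    P=w[m]; print(len(P),np.median(P[:,2]) if len(P) else 0,cv2.minAreaRect((P[:,:2]*1000).astype(np.float32)) if len(P) else 0)
im,d,cm=snap('scene'); w=cloud(d,cm)
m=(np.hypot(w[...,0]-.516,w[...,1]-.007)<.05)&(abs(w[...,2]-.142)<.025); print(np.histogram(w[m][:,2],bins=np.arange(.116,.17,.003)))
go((.5085,-.196,.1,66.7))"
```

```text
time: 11.72
tcp_pos: [0.5155, 0.0081, 0.2156]
tcp_rot: [0.371, 0.602, -0.371, 0.602]
force: [0.4, -1.1, -1.5]
gripper_width: 0.085
7629 0.13705756556735366 ((515.8363037109375, 8.102584838867188), (50.218955993652344, 128.7406005859375), 26.74313735961914)
2025 0.05073630067715951 ((508.88592529296875, -196.00225830078125), (56.44013977050781, 101.06181335449219), 66.59526062011719)
(array([  0,   0,   0,   0,   0,   4, 446, 130,   0,   0,   0,   0,   0,
         0,   0,   0,   0]), array([0.116, 0.119, 0.122, 0.125, 0.128, 0.131, 0.134, 0.137, 0.14 ,
       0.143, 0.146, 0.149, 0.152, 0.155, 0.158, 0.161, 0.164, 0.167]))
t 11.82 pos [0.5153 0.0079 0.2152] yaw 26.7 tool x [-0.0023 -0.0004 -1.    ] F [-0.1182  0.6833 -0.66  ] w 0.0855
(0.5085, -0.196, 0.1, 66.7) -> [11.52 -9.76 17.91] twist -40.0
```

View pics/w7.png

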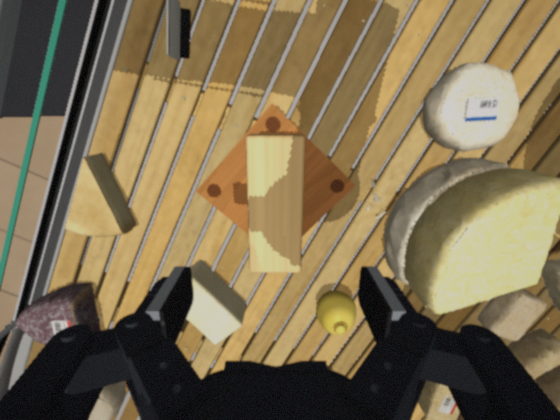

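```bash
python3 -m inch '[[[0,-2,3],-9,0],[[0,-4,7],-18,0],[[0,-6,11],-27,0],[[1,-8,14.5],-36,0],[[3,-9.8,18],-40,0],[[6,-9.8,18],-40,0],[[8,-9.8,18],-40,0],[[8,-9.8,18],-40,0]]' 60; python3 -c "
from h import *
im,d,cm=snap('wrist'); w=cloud(d,cm); cv2.imwrite('pics/w8.png',im)
for zz,c,r in((.052,(.509,-.196),.08),):
    m=(abs(w[...,2]-zz)<.012)&(np.hypot(w[...,0]-c[0],w[...,1]-c[1])<r)
    m=cv2.morphologyEx(m.astype(np.uint8),cv2.MORPH_OPEN,np.ones((3,3)))>0
    P=w[m]; print(len(P),np.median(P[:,2]) if len(P) else 0,cv2.minAreaRect((P[:,:2]*1000).astype(np.float32)) if len(P) else 0)
go((.509,-.196,-.013,66.7))"
```

```text
time: 12.82
tcp_pos: [0.5077, -0.1968, 0.1341]
tcp_rot: [0.143, 0.694, -0.143, 0.691]
force: [0.1, -0.2, -0.3]
gripper_width: 0.0853
6376 0.05087830733398116 ((507.8876037597656, -196.87939453125), (55.292057037353516, 101.24420928955078), 66.4881591796875)
t 12.88 pos [ 0.5088 -0.197   0.1357] yaw 66.7 tool x [-0.0023 -0.0001 -1.    ] F [-0.0986  0.1193  0.7229] w 0.0855
(0.509, -0.196, -0.013, 66.7) -> [14.87  0.12  0.01] twist 0.0
```

View pics/w8.png

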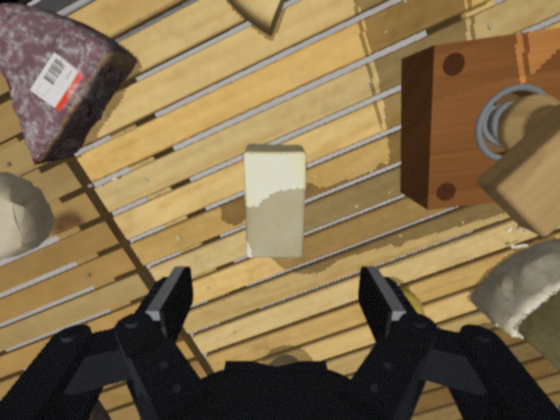

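```bash
python3 -m inch '[[[3,0,0],0,0],[[6,0,0],0,0],[[9,0,0],0,0],[[11.5,0,0],0,0],[[13.5,0,0],0,0],[[14.5,0,0],0,0],[[14.5,0,0],0,0],[[14.5,0,0],0,0]]' 60; python3 -c "
from h import *
go((.508,-.1965,-.013,66.7))
im,d,cm=snap('scene'); cv2.imwrite('pics/scene8.png',cv2.resize(im[110:260,250:420],None,fx=4,fy=4))"
```

```text
time: 13.88
tcp_pos: [0.5104, -0.1971, -0.0075]
tcp_rot: [0.142, 0.692, -0.143, 0.693]
force: [-0.8, -1.0, -0.2]
gripper_width: 0.0855
t 13.88 pos [ 0.5104 -0.1971 -0.0075] yaw 66.8 tool x [ 0.0019 -0.0005 -1.    ] F [-0.7596 -0.9791 -0.1584] w 0.0855
(0.508, -0.1965, -0.013, 66.7) -> [ 0.55 -0.04 -0.24] twist 0.1
```

View pics/scene8.png

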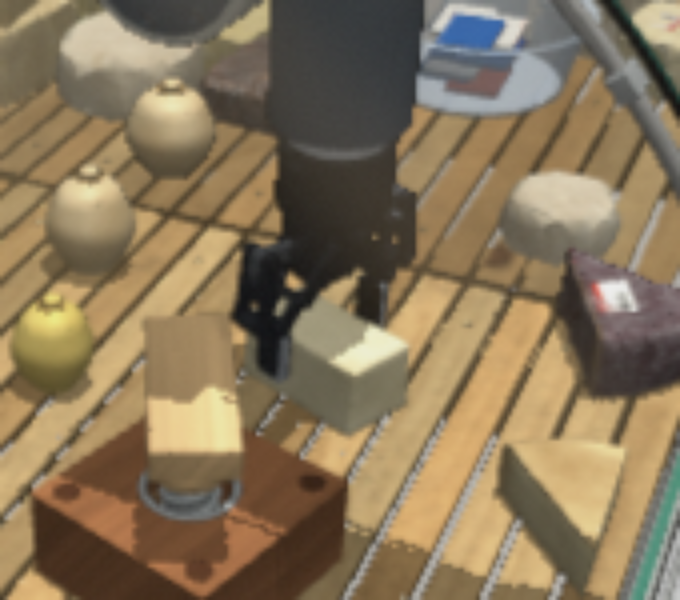

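```bash
python3 -m inch '[[[0.6,0,-0.2],0,0],[[0.6,0,-0.2],0,0.2],[[0.6,0,-0.2],0,0.3],[[0.6,0,-0.2],0,0.6],[[0.6,0,-0.2],0,0.6],[[0.6,0,-0.2],0,0.6],[[0.6,0,-0.2],0,0.6]]' 50; python3 -c "
from h import *
go((.508,-.1965,-.013,66.7))"
```

```text
time: 14.8
tcp_pos: [0.5077, -0.1964, -0.0143]
tcp_rot: [0.142, 0.692, -0.143, 0.693]
force: [-2.2, -1.9, 4.4]
gripper_width: 0.0572
t 14.8 pos [ 0.5077 -0.1964 -0.0143] yaw 66.7 tool x [ 0.0002 -0.0005 -1.    ] F [-2.2456 -1.9161  4.4382] w 0.0572
(0.508, -0.1965, -0.013, 66.7) -> [-0.13  0.01  0.03] twist 0.0
```

```bash
python3 -m inch '[[[-1,0,0],0,1],[[-3,0,0],0,1],[[-6,0,0],0,1],[[-9,0,0],0,1],[[-12,0,0],0,1],[[-15,0,0],0,1],[[-18,0,0],0,1],[[-18,0,0],0,1],[[-18,0,0],0,1]]' 50; python3 -c "
from h import *
go((.516,.0078,.18,26.7))
im,d,cm=snap('wrist'); cv2.imwrite('pics/w9.png',im)
im,d,cm=snap('scene'); w=cloud(d,cm); cv2.imwrite('pics/scene9.png',cv2.resize(im[60:260,220:440],None,fx=3,fy=3))"
```

```text
time: 15.92
tcp_pos: [0.5068, -0.1954, 0.1639]
tcp_rot: [0.143, 0.693, -0.142, 0.692]
force: [-0.3, -0.3, -3.8]
gripper_width: 0.0574
t 15.93 pos [ 0.5068 -0.1954  0.1639] yaw 66.7 tool x [-0.0021  0.0016 -1.    ] F [-0.2629 -0.2508 -3.8077] w 0.0574
(0.516, 0.0078, 0.18, 26.7) -> [-1.58 19.03 -7.19] twist 40.0
```

View pics/w9.png

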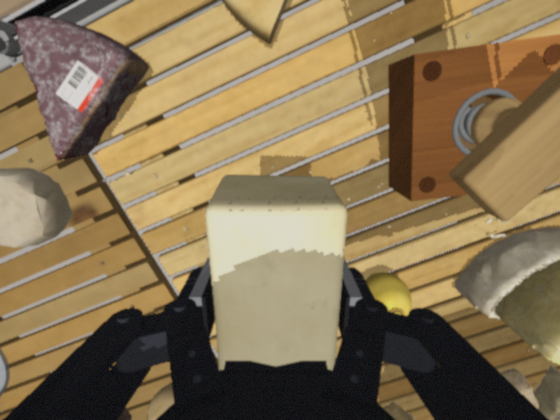

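View pics/scene9.png

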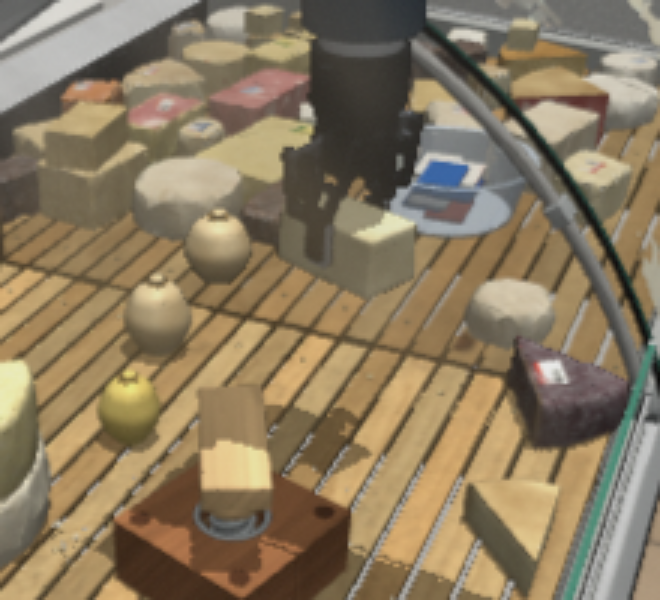

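```bash
python3 -m inch '[[[0,3,-1],4,1],[[0,6,-2.5],12,1],[[0,9,-4],20,1],[[0,12,-5],28,1],[[0,15,-6],34,1],[[0,17.5,-7],39,1],[[0,19,-7.2],40,1],[[0,19,-7.2],40,1],[[0,19,-7.2],40,1]]' 50; python3 -c "
from h import *
go((.516,.0078,.1227,26.7))
im,d,cm=snap('wrist'); cv2.imwrite('pics/w10.png',im)
im,d,cm=snap('scene'); w=cloud(d,cm); cv2.imwrite('pics/scene10.png',cv2.resize(im[60:260,220:440],None,fx=3,fy=3))
m=(np.hypot(w[...,0]-.516,w[...,1]-.007)<.08)&(w[...,2]>.1);m=w[m&(abs(w[...,2]-.137)<.004)]; print(len(m),m[:,2].mean() if len(m) else 0)"
```

```text
time: 17.15
tcp_pos: [0.516, 0.0064, 0.1647]
tcp_rot: [0.37, 0.602, -0.371, 0.602]
force: [-1.1, -0.5, -3.1]
gripper_width: 0.0574
t 17.15 pos [0.516  0.0064 0.1647] yaw 26.7 tool x [-0.0014 -0.0004 -1.    ] F [-1.0542 -0.4837 -3.1185] w 0.0574
(0.516, 0.0078, 0.1227, 26.7) -> [ 4.2   0.07 -0.12] twist 0.0
529 0.1362443377047972
```

View pics/w10.png

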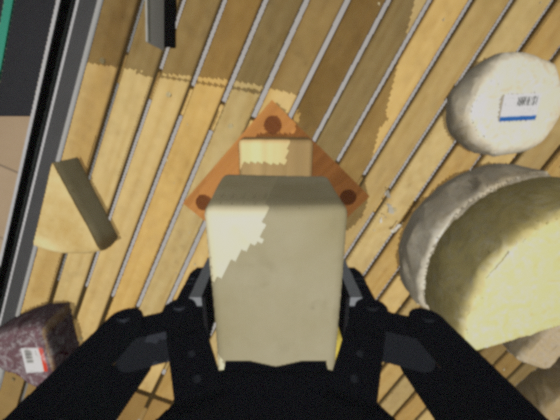

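View pics/scene10.png

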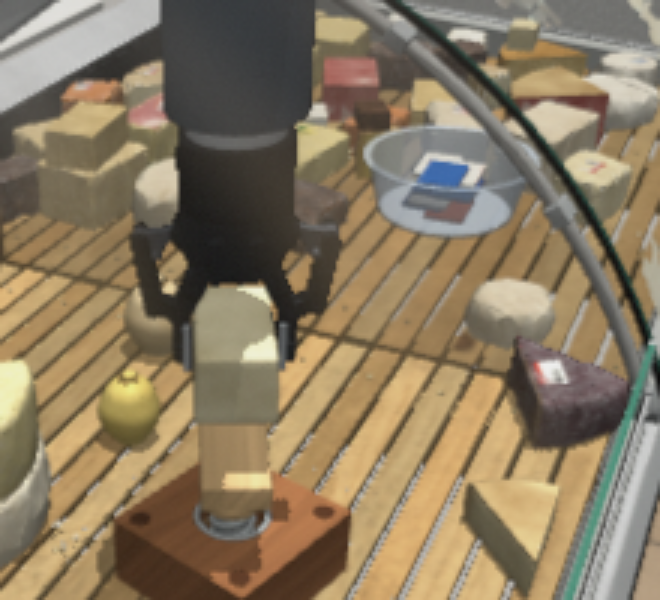

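```bash
python3 -m inch '[[[1.5,0.1,-0.1],0,1],[[2.5,0.1,-0.1],0,1],[[3.2,0.1,-0.1],0,1],[[3.7,0.1,-0.1],0,1],[[3.7,0.1,-0.1],0,1],[[3.7,0.1,-0.1],0,1]]' 50; python3 -c "
from h import *
go((.516,.0078,.1227,26.7))
im,d,cm=snap('scene'); w=cloud(d,cm); cv2.imwrite('pics/scene11.png',cv2.resize(im[60:260,220:440],None,fx=3,fy=3))"
```

```text
time: 18.0
tcp_pos: [0.5172, 0.0082, 0.1287]
tcp_rot: [0.371, 0.602, -0.371, 0.602]
force: [0.5, -0.2, -3.2]
gripper_width: 0.0578
t 18.0 pos [0.5172 0.0082 0.1287] yaw 26.7 tool x [ 0.0007  0.     -1.    ] F [ 0.5257 -0.1628 -3.1845] w 0.0578
(0.516, 0.0078, 0.1227, 26.7) -> [ 0.6  -0.13 -0.02] twist 0.0
```

View pics/scene11.png

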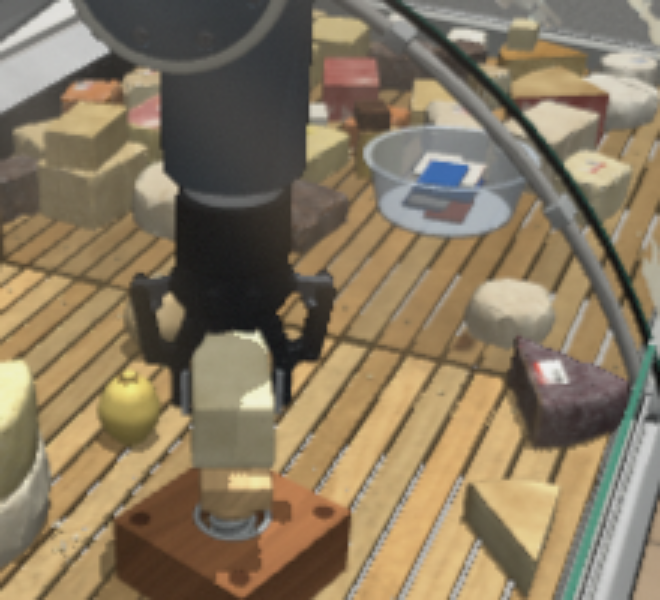

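Still hanging free (-3.2 N). Lower in small steps until the load comes off.

```bash
python3 -m inch '[[[0.2,0,0],0,1],[[0.4,0,0],0,1],[[0.4,0,0],0,1]]' 50; python3 -m inch '[[[0.1,0,0],0,1],[[0.1,0,0],0,1]]'
```

```text
time: 18.42
tcp_pos: [0.5168, 0.0082, 0.1241]
tcp_rot: [0.371, 0.602, -0.371, 0.602]
force: [-0.7, 0.2, -3.4]
gripper_width: 0.0573
time: 18.68
tcp_pos: [0.5172, 0.0083, 0.1236]
tcp_rot: [0.371, 0.602, -0.371, 0.602]
force: [-0.5, -0.6, -2.4]
gripper_width: 0.0572
```

```bash
python3 -m inch '[[[0.1,0,0],0,1],[[0.1,0,0],0,1]]' 50; python3 -m inch '[[[0.1,0,0],0,1],[[0.1,0,0],0,1]]'
```

```text
time: 18.92
tcp_pos: [0.5175, 0.0084, 0.1233]
tcp_rot: [0.371, 0.602, -0.37, 0.603]
force: [-2.1, 2.0, 4.3]
gripper_width: 0.0572
time: 19.18
tcp_pos: [0.5177, 0.0083, 0.1229]
tcp_rot: [0.371, 0.601, -0.37, 0.603]
force: [-2.1, 1.8, 7.7]
gripper_width: 0.0577
```

```bash
python3 -m inch '[[[-0.1,0,0],0,1],[[-0.1,0,0],0,0.28],[[-0.1,0,0],0,0.2],[[-0.1,0,0],0,0.1],[[-0.1,0,0],0,0],[[-0.1,0,0],0,0],[[-0.1,0,0],0,0]]' 30; python3 -m inch '[[[-1,0,0],0,0],[[-3,0,0],0,0],[[-6,0,0],0,0],[[-9,0,0],0,0],[[-12,0,0],0,0],[[-12,0,0],0,0],[[-12,0,0],0,0]]'; python3 -c "
from h import *
im,d,cm=snap('wrist'); cv2.imwrite('pics/w12.png',im)
w=cloud(d,cm); m=(abs(w[...,2]-.189)<.012)&(np.hypot(w[...,0]-.516,w[...,1]-.007)<.09); P=w[m]; print(len(P),np.median(P[:,2]),cv2.minAreaRect((P[:,:2]*1000).astype(np.float32)))
im,d,cm=snap('scene'); w=cloud(d,cm); cv2.imwrite('pics/scene12.png',cv2.resize(im[60:260,220:440],None,fx=3,fy=3))
m=(np.hypot(w[...,0]-.516,w[...,1]-.007)<.09); m=m&(w[...,2]>.12)&(w[...,2]<.2); print(np.histogram(w[m][:,2],bins=np.arange(.12,.2,.003)))
A=np.c_[w[m&(w[...,2]>.183)][:,:2],np.ones((m&(w[...,2]>.183)).sum())]; print(np.linalg.lstsq(A,w[m&(w[...,2]>.183)][:,2],rcond=None)[0])
go((.5,0,.3,26.7))"
```

```text
time: 20.05
tcp_pos: [0.517, 0.0082, 0.1224]
tcp_rot: [0.371, 0.602, -0.371, 0.602]
force: [-0.6, -0.5, -0.5]
gripper_width: 0.0853
time: 20.92
tcp_pos: [0.5167, 0.0083, 0.2423]
tcp_rot: [0.371, 0.602, -0.371, 0.602]
force: [-0.4, 0.6, -0.4]
gripper_width: 0.085
7903 0.18855593248423497 ((518.4347534179688, 8.901809692382812), (55.25727081298828, 102.31977844238281), 26.49673843383789)
(array([ 30,  30,  22,  32,  50, 107,  25,  34,  32,  32,  37,  38,  32,
        36,  35,  34,  37,  31,  38,  34,  35,  67, 587,  53,   0,   0]), array([0.12 , 0.123, 0.126, 0.129, 0.132, 0.135, 0.138, 0.141, 0.144,
       0.147, 0.15 , 0.153, 0.156, 0.159, 0.162, 0.165, 0.168, 0.171,
       0.174, 0.177, 0.18 , 0.183, 0.186, 0.189, 0.192, 0.195, 0.198]))
[ 0.0068 -0.0038  0.1842]
t 21.02 pos [0.5164 0.0082 0.2416] yaw 26.7 tool x [-0.0016 -0.0002 -1.    ] F [-0.6125 -0.4173 -0.7253] w 0.0852
(0.5, 0, 0.3, 26.7) -> [-5.84 -1.84 -0.01] twist 0.0
```

View pics/w12.png

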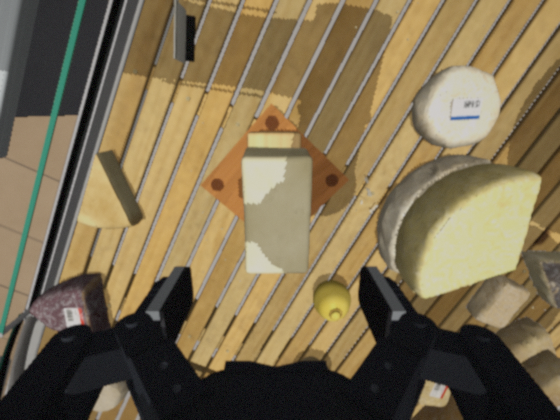

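View pics/scene12.png

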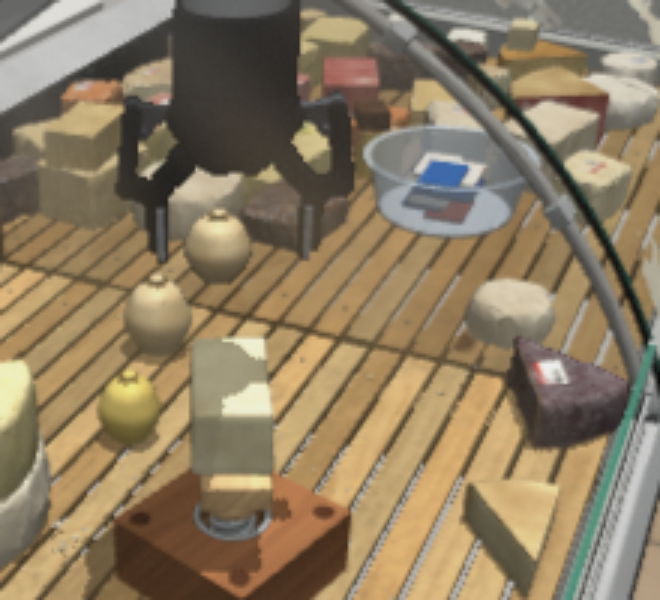

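```bash
python3 -c "
from h import *
print(ctrl.job_done())"
```

```text
the job is handed in; nothing more can be done
None
```

I pressed the post about 19 mm down (13 N), turned it 88° clockwise and released it. I then laid the larger cheese block lengthwise on the middle of the platform and handed the job in at about 21 s of the 53 s. `job_done` gave no verdict.

**Last checks**
- **Post:** After release the platform top read about 0.137 m, so the post is holding about 16–17 mm down. I measured 88° of turn (about 1.5 rad), above the 1.1 rad needed.
- **Block:** Its centre is about 3 mm from the platform centre and it lies flat to within about 0.01 rad. Its length is within 0.01 rad of the platform's length, and its top is at 0.1885 m, as expected from the platform height plus the 52 mm block.
- **Robot:** The gripper is open and about 8 cm above the block.
- **Other cheeses:** They looked undisturbed in the pictures, but I did not measure their positions again at the end.

**What went wrong or disagreed**
- **First grip missed:** The real fingertips sit about 27 mm behind the reported TCP. On the first try the fingers shut on top of the platform and pressed it lightly (about 7 N, 2–4 mm). I lifted off, measured the offset in the camera images and allowed for it from then on.
- **Camera heights:** The top camera read heights about 4 mm too high. I used the wrist and scene cameras for heights instead.

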